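# Lock the reader stage and hold the leaf slide flush on its slope

## Task

First swing the lock arm of the tilting reader stage over until it rests fully in its catch, and leave it closed. Then pick up the white sample slide by its grip fin, tilt it to match the sloped face of the stage, and hold it flat and flush on the face, edges lined up (long side up the slope), pressing lightly so that the sprung face gives a few millimetres but does not reach its stop. Finish while still gripping the slide and pressing it there; leave the things round about where they are.

Things in the scene. Friction and masses are not known exactly. Their poses are not given: they have to be found in the camera images.
- stand: grey base plate of the reader stage, 190 x 215 x 12 mm, fixed to the table. Origin on the table under the middle of the stage; x points from the stage's low front edge to its high rear edge, z up. Two upright aluminium cheeks (outer faces at y = -61 and +61 mm, tops 92 mm high) carry the tilting stage between them; the lock arm stands beside it at y = +96 mm
- stage_face (a point): middle of the sloped aluminium face (80 x 60 mm, flat, slick: a slide let go slips off down the slope; there is no ledge), about 95 mm above the table. x = up the slope (the 80 mm direction), y = level across it, z = out of the face. The slope is different each time, 0.35 to 0.65 rad from level, facing the robot side (-x of the stand), and does not give when pushed
- stage_plate (a joint): how far the sprung face is pushed in along its normal, m: 0 untouched, 0.012 at its stop; it starts to give at about 2.4 N and takes 0.8 N more per mm
- lock_arm (a joint): angle of the lock arm, rad: 0 = closed, lying level toward -x of the stand in its catch; about 1.57 = upright; starts between 0.85 and 1.35. It has a stiff hinge (about 0.1 N m) and stays where it is left
- lock_arm_hinge (a point): hinge axis of the lock arm (axis along y of the stand), 98 mm above the table at the rear of the stand
- lock_arm_end (a point): point on the middle line of the flat steel lock arm (14 mm wide, 8 mm thick), 128 mm from the hinge; the arm's rounded end (16 mm across) is 14 mm farther on. The catch, a forked post 12 mm long, lies under the arm 94 mm from the hinge when it is closed and ends level with the arm's top, 102 mm above the table. x points from the end back to the hinge, z is the arm's upper side when closed
- slide_grip (a point): centre of the grip fin of the sample slide: white plate 80 x 60 x 5 mm with an upright grey fin on it, 46 mm long (along x) by 10 mm thick (y), standing from 5 to 45 mm above the underside. This point is 30 mm above the middle of the underside. x along the fin and the 80 mm side, z up out of the plate. Lies flat on the table, on either side of the stand; 60 g
- tape: brown tape roll, 96 mm across, 48 mm tall, origin at its foot; a bystander on the other side of the stand from the slide
Things that resemble listed ones, but are neither listed nor needed, are in the scene too. What is shaped like the part that bears slide_grip but black is not meant.

How it is judged:
On the way, in this order (a step that is already met when the one before it is completed fails the run):
1. the lock arm rests in its catch (value of joint lock_arm below 0.05 rad), for 0.2 s.
2. the slide is lifted off the table in the fingers (height (world z) of slide_grip above 0.06 m and contact force between the fingers and slide above 2 N), for 0.2 s.
At the end, for the whole second after the job is handed in: lock arm closed (0.05 rad); slide flush on the sloped face: tilt within 0.05 rad, long side up the slope within 0.15 rad, centred within 10 mm each way, no gap over 2.5 mm; it pushes the sprung face in 1 to 11 mm with 1.5 to 20 N, still, and gripped by the fingers (value of joint lock_arm below 0.05 rad and angle between the z axis of slide_grip and the z axis of stage_face, either way round below 0.05 rad and angle between the x axis of slide_grip and the x axis of stage_face, either way round below 0.15 rad and x of slide_grip in the frame of stage_face between -0.01 and 0.01 m and y of slide_grip in the frame of stage_face between -0.01 and 0.01 m and z of slide_grip in the frame of stage_face between 0.0275 and 0.0325 m and value of joint stage_plate between 0.001 and 0.011 m and contact force between slide and stand between 1.5 and 20 N and contact force between the fingers and slide above 3 N and linear speed of slide below 0.02 m/s); the arm keeps its last pose, push and grip.
It fails at once if the tape roll is knocked or pushed away (distance of tape from where it was at the start of the episode above 0.03 m).
It fails at once if the slide is rammed hard against the stage (contact force between slide and stand above 50 N).
It also fails if it takes over 51 s, if anything falls off the work surface, if the arm or the gripper's body presses on something with over 40 N, if the wrist force passes 120 N, or if a joint passes its speed limit or range.

## Robot

A 6-joint arm with a two-finger parallel gripper is mounted at the origin on the work surface; the furniture and walls round the work are solid. World frame = base frame: x ahead of the robot, y to its left, z up, the work surface at z = 0. Lengths are in m, angles in rad, forces in N, time in s.
With the tool pointing down it reaches from about 0.35 to 0.85 m from the base axis. Payload 8.1 kg.
Tool frame: the origin (TCP) lies between the finger pads; the fingertips stand 22 mm ahead of it and the grasp point (between the pads) lies 3 mm ahead of it; z points along the fingers, y is the direction in which the jaws open and shut (so a half turn about z gives the same grasp; the last joint's range is limited). The gripper opens to 85 mm and grips with 20 to 120 N. Pads are 22 mm wide; open, the fingers measure 114 mm over their backs; the gripper's body (76 mm by 85 mm) begins 54 mm behind the grasp point. The pads swing forward as they close: fully open they stand 13 mm farther back than shut.
Start: joints at [-0.085, 0.13, 1.488, -0, 1.523, -0.085], TCP at [0.6, 0, 0.253] pointing down, gripper open.
Joint ranges: [-2.96, 2.96], [-0.89, 2.26], [0.02, 2.5], [-1.34, 4.48], [0, 2.73], [-2.66, 2.66]. Speed limits (rad/s): [2.39, 2.39, 2.79, 3.14, 3.14, 3.14].

## Interface

Orientations are given as a unit quaternion [w, x, y, z].
In Python, from cell import bot, eyes gives the robot as it stands. The module is installed in compiled form; this text tells all that it offers.
- The arm moves only by the tool send_rows, never from a script. Its arguments are lists of equal length, an entry for each row: "translation": the shift along the tool's x, y, z in mm, a list of three; "rot": the turn, a rotation vector about the tool's x, y, z in rad, a list of three; "grip": the finger opening in mm, from 0 to 85.4. A call has 1 to 5 rows; each row is the pose to reach, as a shift and turn from the pose commanded when the call began, along the tool's axes at that moment; what a row does not reach only later rows make up. A row lasts 1/12 s, in which the tool goes at most 41.7 mm and 7.16 degrees, less where a joint would pass 70% of its speed; a pose out of reach is approached as far as the arm can. A call with a gripper value outside its range is refused whole. The fingers move at their own pace and stop on an object; "squeeze" is the grip in N (left out, the last holds). Time passes only in rows, so rows that repeat a pose let the fingers close. It gives the time, the measured TCP pose, the force and the opening at its end, in the units of the state.
- bot.read_state(): the state, without advancing time (a new reading comes with each control period).
- eyes.read_camera(name): name is "scene" or "side" or "wrist"; returns a dict with "color" (400x640x3 uint8, red, green, blue), "fx", "fy", "cx", "cy" (pixels), "xyz" and "attitude" of the camera in the world. Camera axes: x right, y down, z forward; pixel columns grow to the right and rows downward; lengths in m; the calibration is good to about 2 mm. A picture is of the moment at which its call begins. There is no depth.
- bot.hand_in(): hands the job in, once; it reports no verdict.
Trained networks look in a picture, given as the dict that the camera call returned (one of the last four; its "shot" number tells which), for a name from the list of things; names that differ only in an ending like _2 or _b are one class to them, and where a whole thing is asked for, a point or a joint stands for the part that bears it (a point fixed in the world has none). Each returns a list of dicts, best first, with "p" (0 to 1); they miss things now and then, are a little off and sometimes report something else, mostly with a low value. They report only what shows in the picture. A call takes as long as a camera call. They do not tell look-alikes from the thing itself.
- eyes.look_for(picture, label): "bbox" ([left, top, width, height] as shares, 0 to 1, of the picture: columns of its width, rows of its height, round what is visible of it).
The state is a dict: "t": time; "joint_positions": joint angles; "joint_velocities": joint speeds; "joint_torque": joint torques, N m; "ee_pos": TCP position; "ee_rot": TCP orientation; "force": force on the tool from outside, world axes, zero at the start; "ft_torque": the same for the moment, N m; "width": finger opening in m.
Only numpy, scipy, OpenCV 4.12 (cv2) and the standard library are available. Lean on these libraries where they do the work, as an engineer would, in place of code of your own. Each camera call takes 0.05 s, during which the arm holds its last target. There are 200 camera calls.

## Working session

There is one attempt and no reset: what is moved stays moved. The work goes in short steps, Python scripts to look and compute and a tool call to move; the robot and the scene stay as the last step left them, time stands still between calls to the robot, and variables do not carry over. Pictures are saved under pics/ and viewed, about 8 in all and at most 12, crops included, and the job is handed in when it is done.

Besides the shell and the picture viewer there is one more tool, called as name(argument=value, ...) on one line, values as JSON. send_rows: Moves the arm, as the interface text tells. Its arguments: {"type":"object","properties":{"translation":{"type":"array","items":{"type":"array","items":{"type":"number"}}},"rot":{"type":"array","items":{"type":"array","items":{"type":"number"}}},"grip":{"type":"array","items":{"type":"number"}},"squeeze":{"type":"number"}},"required":["translation","rot","grip"]}

```bash
mkdir -p pics; cat > h.py <<'E'
import numpy as np, cv2
from scipy.spatial.transform import Rotation as R
from cell import bot, eyes
def rot(q): return R.from_quat([q[1],q[2],q[3],q[0]])
def save(p,n,crop=None,s=1):
    im=p["color"][:,:,::-1]
    if crop: l,t,r,b=crop; im=im[t:b,l:r]
    cv2.imwrite("pics/"+n,cv2.resize(im,None,fx=s,fy=s,interpolation=cv2.INTER_CUBIC))
def proj(p,X):
    c=rot(p["attitude"]).inv().apply(np.atleast_2d(X)-np.array(p["xyz"]))
    return np.c_[p["fx"]*c[:,0]/c[:,2]+p["cx"],p["fy"]*c[:,1]/c[:,2]+p["cy"]]
def ray(p,uv,z):
    d=rot(p["attitude"]).apply([(uv[0]-p["cx"])/p["fx"],(uv[1]-p["cy"])/p["fy"],1]); o=np.array(p["xyz"])
    return o+d*(z-o[2])/d[2]
def px(b): return [round(b[0]*640),round(b[1]*400),round((b[0]+b[2])*640),round((b[1]+b[3])*400)]
E
python3 - <<'E'
from h import *
ims=[]
for n in ["scene","side"]:
    p=eyes.read_camera(n); save(p,n+"0.png"); ims.append(p["color"])
    print(n,p["xyz"],p["attitude"],p["fx"],p["cx"],p["cy"])
    for l in ["stand","lock_arm","stage_plate","slide_grip","tape"]:
        print(l,[(px(d["bbox"]),round(d["p"],2)) for d in eyes.look_for(p,l)])
print(bot.read_state())
cv2.imwrite("pics/both.png",np.vstack(ims)[:,:,::-1][:800])
E
```

```text
scene [-0.30849269 -0.98302348  0.65100845] [-0.50268798  0.8027328  -0.2661776   0.17909308] 470.4410224062992 316.68108200068394 191.92046950389923
stand [([272, 125, 362, 224], 0.59)]
lock_arm [([299, 124, 319, 162], 0.64)]
stage_plate [([309, 163, 338, 190], 0.91)]
slide_grip [([379, 212, 414, 234], 0.94), ([353, 227, 382, 255], 0.93), ([366, 266, 407, 291], 0.65), ([229, 187, 256, 210], 0.62)]
tape [([258, 157, 283, 180], 0.91)]
side [ 0.22329958 -1.18730842  0.9916576 ] [-0.43927361  0.89310563 -0.09023083  0.03548841] 469.48325376141634 323.1065449888144 203.03654152011168
stand [([304, 141, 372, 231], 0.77)]
lock_arm [([328, 138, 349, 167], 0.57)]
stage_plate [([327, 182, 350, 202], 0.88), ([308, 151, 336, 173], 0.68)]
slide_grip [([325, 257, 354, 280], 0.93), ([267, 180, 289, 202], 0.77), ([366, 242, 396, 266], 0.75), ([312, 298, 342, 322], 0.75)]
tape [([307, 149, 332, 174], 0.88)]
{'t': 0.6, 'joint_positions': array([-8.54128153e-02,  1.30368634e-01,  1.48823842e+00,  3.44933530e-05,
        1.52302191e+00, -8.53908295e-02]), 'joint_velocities': array([ 0.00115977, -0.00147387, -0.00089359,  0.00019339, -0.00086485,
       -0.00087131]), 'joint_torque': array([-2.75274415e-04, -5.68962657e+01, -5.00592041e+01, -1.50334945e-04,
        1.61388012e-03, -5.77364716e-06]), 'ee_pos': array([5.99983626e-01, 2.79092021e-05, 2.53289847e-01]), 'ee_rot': array([-2.49827746e-05,  7.07115137e-01,  7.07098425e-01,  1.48096512e-06]), 'force': array([ 0.42995001,  0.95122782, -1.07882942]), 'ft_torque': array([-0.04054332,  0.06668203, -0.03213526]), 'width': 0.08563194920739343}
```

View pics/scene0.png

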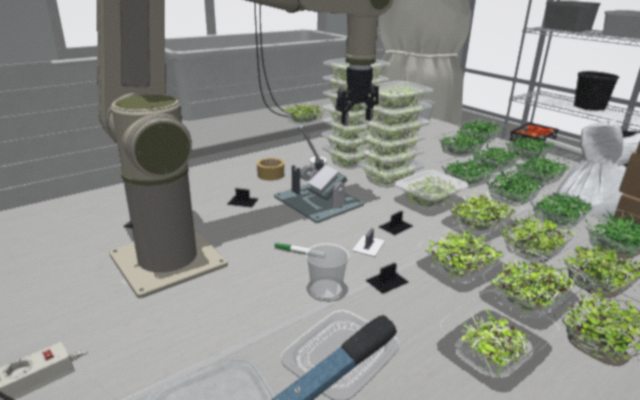

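View pics/side0.png

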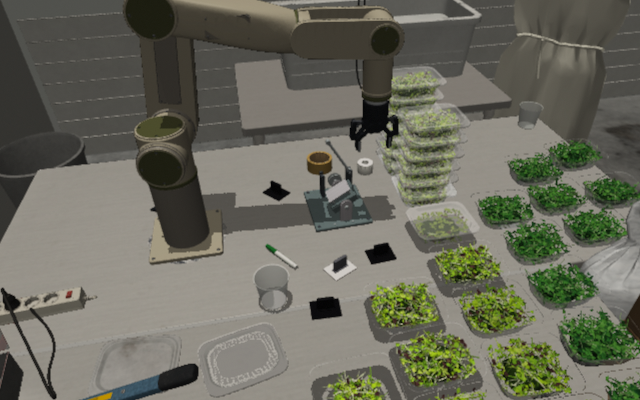

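Scene: the white slide is at scene (368,241) and side (340,268). The black look-alikes are at scene (396,223), (386,279) and (242,198), and at side (380,253), (325,308) and (276,190). I choose the white one. The stage is at scene (323,177) and side (340,190), with the lock arm leaning up behind it at (310,148) and the tape beyond at (270,169).

```bash
python3 - <<'E'
from h import *
S=eyes.read_camera("scene");D=eyes.read_camera("side");W=eyes.read_camera("wrist")
def tri(a,b):
    A=[];y=[]
    for p,uv in((S,a),(D,b)):
        d=rot(p["attitude"]).apply([(uv[0]-p["cx"])/p["fx"],(uv[1]-p["cy"])/p["fy"],1]);d/=np.linalg.norm(d)
        M=np.eye(3)-np.outer(d,d);A.append(M);y.append(M@p["xyz"])
    return np.linalg.solve(sum(A),sum(y)).round(3)
print("stage",tri((323,177),(339,192)),"slide z0",ray(S,(369,245),0),ray(D,(340,269),0))
print("tape",ray(S,(270,168),.024),ray(D,(319.5,162),.024))
print("arm",tri((302,128),(330,142)))
print(W["xyz"],W["attitude"],W["fx"],W["cx"],W["cy"])
save(W,"w0.png")
a=cv2.resize(S["color"][115:260,220:420],None,fx=4,fy=4,interpolation=cv2.INTER_CUBIC)
cv2.imwrite("pics/s1.png",a[:,:,::-1])
E
```

```text
stage [0.496 0.017 0.086] slide z0 [ 0.44751659 -0.24078964  0.        ] [ 4.42264971e-01 -2.44946957e-01 -1.11022302e-16]
tape [0.48453868 0.29826764 0.024     ] [0.48468763 0.29722575 0.024     ]
arm [0.489 0.117 0.214]
[0.59932959 0.06347839 0.37555087] [1.30234767e-01 9.91483131e-01 3.06810131e-04 1.14636879e-04] 309.1912381305391 313.7886313697526 205.8556830250922
```

View pics/s1.png

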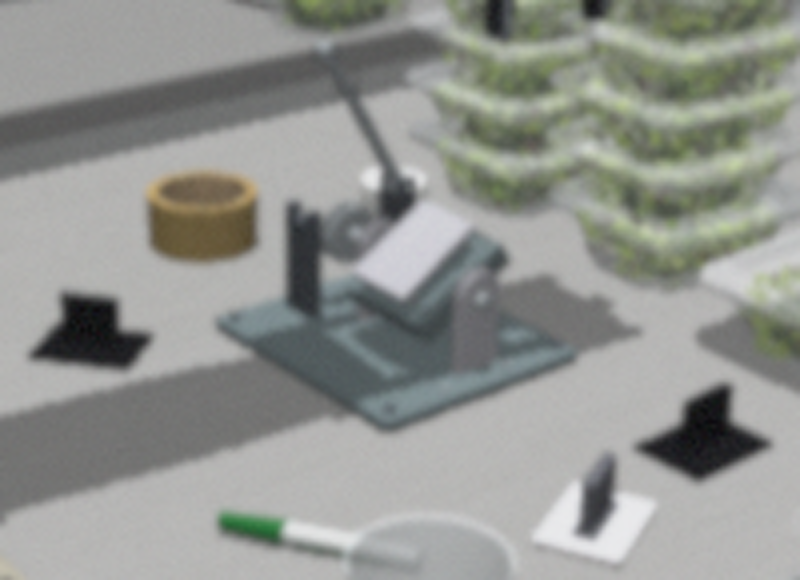

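View pics/w0.png

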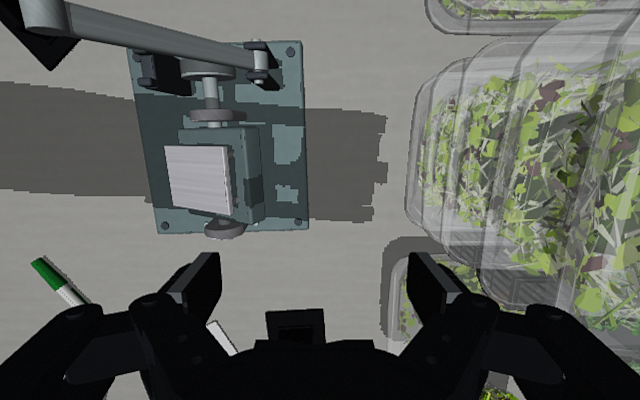

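The enlarged scene confirms the white slide (crop (595,520)) beside its black twin (705,440). The wrist view shows the base plate corners near (128,42), (302,40), (308,232) and (158,235), the face corners near (165,146) to (232,208), and the lock arm from its hinge at (260,65) to its end at (45,15).

```bash
python3 - <<'E'
from h import *
W=eyes.read_camera("wrist"); save(W,"w1.png",(120,25,320,245),2.7)
import pickle; pickle.dump(W,open("W.pkl","wb"))
E
```

```text
(no output)
```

View pics/w1.png

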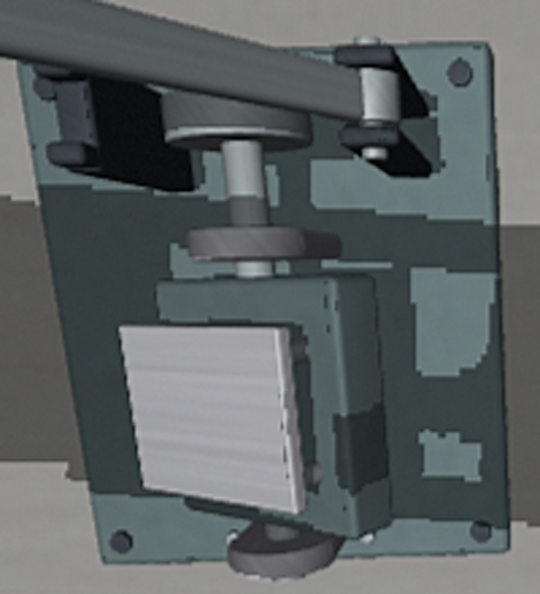

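```bash
cat > fit.py <<'E'
from h import *
import pickle
from scipy.optimize import least_squares
W=pickle.load(open("W.pkl","rb"))
c=lambda a:np.array(a)/2.7+[120,25]
base=c([(490,42),(507,551),(104,562),(19,60)]); B=np.array([(95,107.5,12),(95,-107.5,12),(-95,-107.5,12),(-95,107.5,12)])/1e3
face=c([(120,326),(281,327),(299,513),(144,488)]); F=np.array([(-40,30,0),(40,30,0),(40,-30,0),(-40,-30,0)])/1e3
def T(q,X): return R.from_euler('z',q[2]).apply(X)+[q[0],q[1],0]
def mod(q):
    f=R.from_euler('y',-q[3]).apply(F)+[q[4],q[6],q[5]]
    return T(q,f)
def res(q): return np.r_[(proj(W,T(q,B))-base).ravel(),(proj(W,mod(q))-face).ravel(),(q[4]-0)/.01,(q[5]-.095)/.003,q[6]/.002]
q=least_squares(res,[.5,.02,0,.5,0,.095,0]).x
if __name__=="__main__":
    print(q.round(4)); print(res(q).round(1))
    h=ray(W,c((377,95)),.098);print("hinge",h, R.from_euler('z',-q[2]).apply(h-[q[0],q[1],0]))
    for e in [(0,20)]: pass
    D=eyes.read_camera("side");S=eyes.read_camera("scene")
    print(proj(S,mod(q)),proj(D,mod(q)),proj(S,T(q,B)))
E
python3 fit.py
```

```text
[ 0.4959  0.0372  0.031   0.5481 -0.0036  0.0988 -0.0213]
[  1.2   0.9   1.7   2.8  -0.9   3.1  -1.7   0.2  -0.3  -2.1  -0.3  -1.8
   0.4  -0.    0.2  -0.8  -0.4   1.3 -10.7]
hinge [0.55464396 0.11368983 0.098     ] [0.06112925 0.07462122 0.098     ]
[[307.61842507 180.16688171]
 [325.49767186 162.10816975]
 [338.65201335 168.25158355]
 [320.43314789 186.9593106 ]] [[325.44149707 189.65908532]
 [345.59186943 176.36785581]
 [350.49937084 186.75334784]
 [329.68150661 200.35710428]] [[320.28232448 178.8160707 ]
 [365.40503829 201.89050249]
 [316.91081608 220.21909862]
 [273.34970443 193.55714591]]
```

```bash
sed -i 's/def T(q,X)/def TB(q): return T(q,B+[q[7],q[6],0])\ndef T(q,X)/; s/+\[q\[4\],q\[6\],q\[5\]\])*$/+[0,0,q[5]]/; s/^def res.*/def res(q): return np.r_[(proj(W,TB(q))-base).ravel(),(proj(W,mod(q))-face).ravel(),((proj(W,T(q,[q[4],.096,.098]))-c((377,95)))).ravel(),(q[5]-.095)\/.002,(q[7])\/.02]/; s/q=least.*/q=least_squares(res,[.5,.02,0,.5,.06,.095,.02,0]).x/; s/T(q,B))/TB(q))/' fit.py; python3 fit.py
```

```text
[0.4917 0.0145 0.0325 0.5382 0.0661 0.0954 0.0242 0.0051]
[ 1.1 -0.9  1.9  1.5 -0.9  2.  -2.  -1.3 -0.3 -0.9 -0.3 -0.6  0.4  0.1
  0.2 -0.3  0.   1.4  0.2  0.3]
hinge [0.55464396 0.11368983 0.098     ] [0.06616284 0.0970649  0.098     ]
[[307.4596159  181.35293328]
 [325.42227404 163.43701378]
 [338.5966245  169.61284826]
 [320.29849661 188.1761683 ]] [[325.07926815 190.68166978]
 [345.32843008 177.54027544]
 [350.25167499 187.95017151]
 [329.33413805 201.40288156]] [[319.94342318 178.64690808]
 [365.06952397 201.6550887 ]
 [316.6638536  219.98449752]
 [273.07665457 193.39533671]]
```

send_rows(translation=[[40, 0, 0], [80, 0, 0], [110, 0, 0], [110, -30, 8], [110, -30, 8]], rot=[[0, 0, 0], [0, 0, 0], [0, 0, 0], [0, 0, 0], [0, 0, 0]], grip=[0, 0, 0, 0, 0])

```text
t: 1.42
ee_pos: [0.5641, 0.1119, 0.2395]
ee_rot: [-0.004, 0.706, 0.708, -0.004]
force: [-0.5, 0.2, -2.0]
width: 0.0258
```

send_rows(translation=[[0, 0, 0], [0, 0, 0], [0, 0, 0]], rot=[[0, 0, 0], [0, 0, 0], [0, 0, 0]], grip=[0, 0, 0])

```text
t: 1.67
ee_pos: [0.5713, 0.1095, 0.2468]
ee_rot: [0.001, 0.707, 0.707, 0.001]
force: [0.3, -0.8, 0.3]
width: 0.0003
```

```bash
python3 - <<'E'
from h import *
W=eyes.read_camera("wrist"); save(W,"w2.png"); print(bot.read_state()["ee_pos"],bot.read_state()["width"])
from fit import q
h=np.array([.5546,.1137,.098])
for a in (.85,.95,1.05,1.15,1.25,1.35): print(a,proj(W,h+R.from_euler('z',q[2]).apply([-.142*np.cos(a),0,.142*np.sin(a)])).round())
E
```

```text
[0.57140216 0.10947578 0.24693225] -7.399806113203495e-07
0.85 [[119. 238.]]
0.95 [[130. 243.]]
1.05 [[145. 248.]]
1.15 [[163. 252.]]
1.25 [[186. 255.]]
1.35 [[212. 258.]]
```

View pics/w2.png

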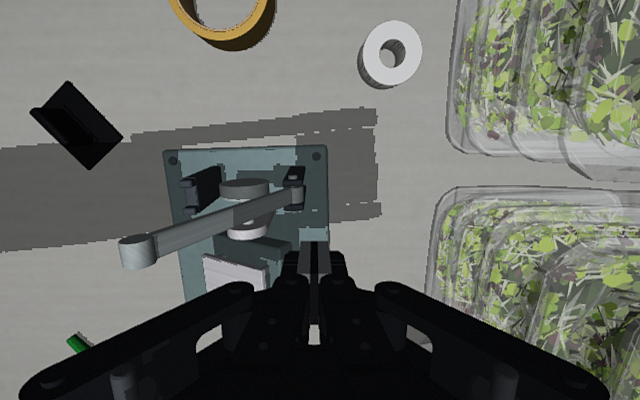

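The wrist view shows the lock-arm end at (137,250), which puts it at about 0.97 rad. The closed fingers stand behind it (+x side). Now I push along the arc.

send_rows(translation=[[0, -35, 5], [0, -68, 12], [0, -89, 28], [0, -107, 47], [0, -120, 70]], rot=[[0, 0, 0], [0, 0, 0], [0, 0, 0], [0, 0, 0], [0, 0, 0]], grip=[0, 0, 0, 0, 0])

```text
t: 2.13
ee_pos: [0.4509, 0.1097, 0.1771]
ee_rot: [0.002, 0.707, 0.707, 0.002]
force: [0.4, 0.2, 0.9]
width: -0.0
```

send_rows(translation=[[0, -5, 12], [0, -8, 24], [0, -10, 38], [0, -11, 48], [0, -11, 51]], rot=[[0, 0, 0], [0, 0, 0], [0, 0, 0], [0, 0, 0], [0, 0, 0]], grip=[0, 0, 0, 0, 0])

```text
t: 2.55
ee_pos: [0.4392, 0.1097, 0.1236]
ee_rot: [-0.0, 0.707, 0.707, -0.0]
force: [-7.1, -1.4, 19.4]
width: 0.0002
```

send_rows(translation=[[0, 0, 0], [0, 0, 0]], rot=[[0, 0, 0], [0, 0, 0]], grip=[0, 0])

```text
t: 2.72
ee_pos: [0.4399, 0.1099, 0.1249]
ee_rot: [0.0, 0.707, 0.707, 0.0]
force: [0.7, 0.8, 0.6]
width: -0.0004
```

send_rows(translation=[[0, 0, 1], [0, 0, 2], [0, 0, 3], [0, 0, 3]], rot=[[0, 0, 0], [0, 0, 0], [0, 0, 0], [0, 0, 0]], grip=[0, 0, 0, 0])

```text
t: 3.05
ee_pos: [0.4401, 0.1101, 0.1236]
ee_rot: [0.001, 0.707, 0.707, 0.001]
force: [-7.3, -0.8, 16.3]
width: 0.0002
```

send_rows(translation=[[0, 0, -40], [0, 0, -80], [0, 0, -120], [-40, 0, -125], [-80, 0, -125]], rot=[[0, 0, 0], [0, 0, 0], [0, 0, 0], [0, 0, 0], [0, 0, 0]], grip=[0, 0, 0, 85, 85])

```text
t: 3.47
ee_pos: [0.4413, 0.0306, 0.2512]
ee_rot: [0.003, 0.705, 0.709, 0.003]
force: [1.2, -0.8, 0.0]
width: 0.0231
```

```bash
python3 - <<'E'
from h import *
W=eyes.read_camera("wrist"); cv2.imwrite("pics/wl.png",W["color"][:,:,::-1])
import pickle; pickle.dump(W,open("W2.pkl","wb"))
print([(px(d["bbox"]),round(d["p"],2)) for d in eyes.look_for(W,"lock_arm")])
from fit import q
h=np.array([.5546,.1137,.098])
for a in (0,.1,.2): print(a,proj(W,h+R.from_euler('z',q[2]).apply([-.142*np.cos(a),0,.142*np.sin(a)])).round())
E
```

```text
[([268, 90, 456, 114], 0.67)]
0 [[280. 105.]]
0.1 [[279. 104.]]
0.2 [[280. 102.]]
```

send_rows(translation=[[-40, 0, 0], [-80, 0, 0], [-120, 0, 0], [-160, 0, 0], [-200, 0, 0]], rot=[[0, 0, 0], [0, 0, 0], [0, 0, 0], [0, 0, 0], [0, 0, 0]], grip=[85, 85, 85, 85, 85])

```text
t: 3.98
ee_pos: [0.4389, -0.1715, 0.2464]
ee_rot: [0.0, 0.707, 0.707, 0.0]
force: [1.4, 0.5, -0.3]
width: 0.0852
```

send_rows(translation=[[-40, 0, 0], [-80, 0, 0], [-120, 0, 0], [-150, 0, 0], [-150, 0, 0]], rot=[[0, 0, 0], [0, 0, 0], [0, 0, 0], [0, 0, 0], [0, 0, 0]], grip=[85, 85, 85, 85, 85])

```text
t: 4.4
ee_pos: [0.4383, -0.3248, 0.2456]
ee_rot: [0.0, 0.709, 0.706, -0.001]
force: [1.3, -0.3, -0.3]
width: 0.0849
```

send_rows(translation=[[0, 0, 0]], rot=[[0, 0, 0]], grip=[85])

```text
t: 4.48
ee_pos: [0.4387, -0.3212, 0.2456]
ee_rot: [-0.001, 0.708, 0.706, 0.0]
force: [0.7, 0.7, 1.3]
width: 0.085
```

```bash
python3 - <<'E'
from h import *
W=eyes.read_camera("wrist"); 
import pickle; pickle.dump(W,open("W3.pkl","wb")); print(bot.read_state()["ee_pos"])
L=cv2.imread("pics/wl.png")
cv2.imwrite("pics/two.png",np.vstack([L[50:280],W["color"][:,:,::-1][40:400]]))
print([(px(d["bbox"]),round(d["p"],2)) for d in eyes.look_for(W,"slide_grip")])
E
```

```text
[ 0.43896348 -0.32002682  0.24570919]
[([227, 203, 295, 249], 0.94), ([399, 50, 477, 112], 0.68), ([273, 68, 361, 150], 0.66)]
```

View pics/two.png

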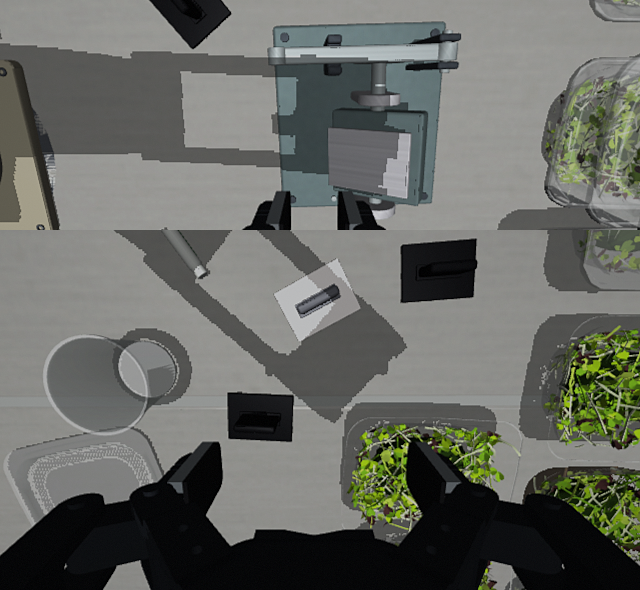

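Top: the lock arm lies level in its fork (270..456, row ~100). Bottom: the white slide is at (317,110) with plate corners near (338,68), (360,115), (300,151) and (274,103). Black twins are at (260,226) and (438,81).

```bash
cat > slide.py <<'E'
from h import *
import pickle
from scipy.optimize import least_squares
def fit(W,cs,yaw0):
    P=np.array([(40,30,5),(40,-30,5),(-40,-30,5),(-40,30,5)])/1e3
    f=lambda q:(proj(W,R.from_euler('z',q[2]).apply(P)+[q[0],q[1],0])-cs).ravel()
    o=least_squares(f,[*ray(W,np.mean(cs,0),.005)[:2],yaw0]); return o.x,o.fun
if __name__=="__main__":
    W=pickle.load(open("W3.pkl","rb"))
    print(fit(W,np.array([(338,68),(360,115),(300,151),(274,103)]),.5))
    from fit import q
    print(R.from_quat(np.roll(bot.read_state()["ee_rot"],-1)).as_euler('xyz'),bot.read_state()["joint_positions"])
E
python3 slide.py
```

```text
(array([ 0.44263186, -0.24323931,  0.49439329]), array([-0.79832081, -1.80697114,  1.64033957,  1.81989688, -0.31954505,
        0.0187512 , -0.49405984,  0.18141692]))
[-3.14112684e+00 -1.01769673e-03  1.57060505e+00] [-7.23476526e-01 -1.94234607e-02  1.65713471e+00  4.55590659e-04
  1.50490417e+00 -7.23315719e-01]
```

send_rows(translation=[[20, 1, 20], [40, 2, 40], [60, 4, 60], [77, 4, 80], [77, 4, 100]], rot=[[0, 0, 0.12], [0, 0, 0.24], [0, 0, 0.36], [0, 0, 0.48], [0, 0, 0.6]], grip=[85, 85, 85, 85, 85])

```text
t: 5.0
ee_pos: [0.4433, -0.2387, 0.1455]
ee_rot: [-0.001, 0.885, 0.466, 0.0]
force: [0.5, 0.2, 0.1]
width: 0.0851
```

send_rows(translation=[[0, 0, 0], [0, 0, 0], [0, 0, 0], [0, 0, 0], [0, 0, 0]], rot=[[0, 0, 0.12], [0, 0, 0.24], [0, 0, 0.36], [0, 0, 0.477], [0, 0, 0.477]], grip=[85, 85, 85, 85, 85])

```text
t: 5.42
ee_pos: [0.4434, -0.2415, 0.1465]
ee_rot: [0.0, 0.97, 0.243, 0.0]
force: [0.5, -0.0, 0.2]
width: 0.0851
```

```bash
python3 - <<'E'
from h import *
W=eyes.read_camera("wrist"); save(W,"w4.png"); s=bot.read_state()
r=rot(s["ee_rot"]); print(s["ee_pos"],r.as_matrix().round(3))
d=np.array([.4426,-.2432,.031])-s["ee_pos"]; print("tool mm",r.inv().apply(d)*1e3)
# angle of slide x axis vs tool x
print("yaw toolx",np.arctan2(r.as_matrix()[1,0],r.as_matrix()[0,0]))
P=R.from_euler('z',.494).apply(np.array([(40,30,5),(40,-30,5),(-40,-30,5),(-40,30,5),(23,0,45),(-23,0,45)])/1e3)+[.4426,-.2432,0]
uv=proj(W,P); print(uv.round())
im=W["color"][:,:,::-1].copy()
for u in uv: cv2.circle(im,tuple(int(round(x)) for x in u),3,(0,0,255),1)
cv2.imwrite("pics/w4.png",im)
E
```

```text
[ 0.44334715 -0.24171497  0.14652457] [[ 0.879  0.477  0.   ]
 [ 0.477 -0.879 -0.   ]
 [ 0.     0.    -1.   ]]
tool mm [ -1.40528771   0.92096497 115.52431131]
yaw toolx 0.4974521523621981
[[278. 154.]
 [349. 154.]
 [347. 243.]
 [281. 243.]
 [314. 183.]
 [314. 242.]]
```

View pics/w4.png

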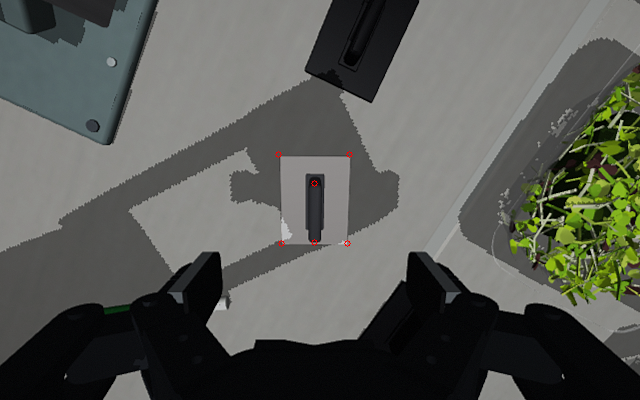

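The projected corners sit on the real plate and the fin is at (315,208), so the pose is confirmed. A black twin shows at (405,310), near the right finger, so I check clearance before descending.

```bash
python3 - <<'E'
from h import *
import pickle
W=pickle.load(open("W3.pkl","rb"))
r=rot(bot.read_state()["ee_rot"])
for u in [(228,203),(293,204),(292,250),(228,248)]:
    X=ray(W,u,.005); print(X.round(3), (r.inv().apply(X-[.4426,-.2432,0])*1e3).round())
E
```

```text
[ 0.334 -0.351  0.005] [-147.   43.   -5.]
[ 0.413 -0.352  0.005] [-78.  81.  -5.]
[ 0.41  -0.412  0.005] [-109.  133.   -5.]
[ 0.33  -0.409  0.005] [-179.   92.   -5.]
```

send_rows(translation=[[-1, 1, 40], [-1, 1, 80], [-1, 1, 105], [-1, 1, 115], [-1, 1, 115]], rot=[[0, 0, 0], [0, 0, 0], [0, 0, 0], [0, 0, 0], [0, 0, 0]], grip=[85, 85, 85, 85, 85])

```text
t: 5.88
ee_pos: [0.4407, -0.2424, 0.0286]
ee_rot: [-0.002, 0.969, 0.246, -0.002]
force: [-0.4, 0.6, 1.0]
width: 0.085
```

send_rows(translation=[[0, 0, 0], [0, 0, 0], [0, 0, 0], [0, 0, 0], [0, 0, 0]], rot=[[0, 0, 0], [0, 0, 0], [0, 0, 0], [0, 0, 0], [0, 0, 0]], grip=[40, 15, 4, 4, 4], squeeze=60)

```text
t: 6.3
ee_pos: [0.4435, -0.245, 0.0327]
ee_rot: [0.001, 0.97, 0.245, 0.001]
force: [0.2, -0.1, -0.1]
width: 0.0251
```

send_rows(translation=[[0, 0, 0], [0, 0, 0], [0, 0, 0]], rot=[[0, 0, 0], [0, 0, 0], [0, 0, 0]], grip=[4, 4, 4])

```text
t: 6.55
ee_pos: [0.4432, -0.2448, 0.0322]
ee_rot: [0.001, 0.97, 0.244, 0.001]
force: [-0.2, 0.5, 6.4]
width: 0.0092
```

send_rows(translation=[[0, 0, -10], [0, 0, -45], [0, 0, -85], [0, 0, -125], [0, 0, -165]], rot=[[0, 0, 0], [0, 0, 0], [0, 0, 0], [0, 0, 0], [0, 0, 0]], grip=[4, 4, 4, 4, 4])

```text
t: 6.97
ee_pos: [0.4418, -0.2438, 0.1982]
ee_rot: [-0.0, 0.97, 0.244, -0.0]
force: [1.6, -0.1, -0.6]
width: 0.0096
```

send_rows(translation=[[0, 0, 0], [0, 0, 0], [0, 0, 0]], rot=[[0, 0, 0], [0, 0, 0], [0, 0, 0]], grip=[4, 4, 4])

```text
t: 7.22
ee_pos: [0.4423, -0.2442, 0.1962]
ee_rot: [-0.0, 0.97, 0.244, -0.0]
force: [-1.5, -0.4, -1.3]
width: 0.0092
```

```bash
python3 - <<'E'
from h import *
W=eyes.read_camera("wrist"); save(W,"w5.png",(200,120,440,300),3.3); s=bot.read_state()
import pickle; pickle.dump((W,s["ee_pos"],s["ee_rot"]),open("W5.pkl","wb"))
print(s["ee_pos"],s["width"],s["force"])
r=rot(s["ee_rot"]);t=s["ee_pos"]
P=np.array([(40,30,25),(40,-30,25),(-40,30,25),(-40,-30,25)])/1e3
print(proj(W,r.apply(P)+t))
E
```

```text
[ 0.4417809  -0.24378472  0.19495931] 0.009542274585755448 [ 0.76529112 -0.16576894 -1.4076036 ]
[[371.74184648 174.86963933]
 [247.82810041 174.82050718]
 [364.6406037  318.91648669]
 [255.70977051 318.96155027]]
```

View pics/w5.png

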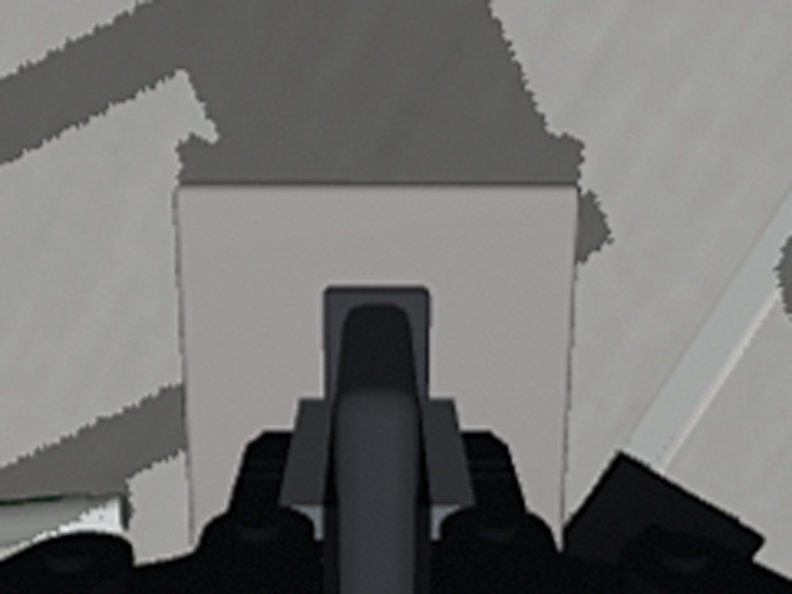

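The slide is held square: its front edge is level at rows 176 (px (254,176) to (375,176)), with an offset under 2 mm. I'll do one second-view check of the stage pose before placing.

```bash
python3 - <<'E'
from h import *
import pickle
W=pickle.load(open("W2.pkl","rb")); save(W,"w6.png",(262,65,462,265),3)
from fit import mod,q,TB
print((proj(W,mod(q))-[262,65])*3); print((proj(W,TB(q))-[262,65])*3)
E
```

```text
[[199.02616491 336.24789041]
 [449.87820871 353.94148842]
 [438.75818637 551.37676165]
 [201.56241456 509.94642063]]
[[556.14634386  19.21056226]
 [512.84765061 567.83754604]
 [ 63.23084734 580.5145505 ]
 [ 32.19167506  33.53686522]]
```

View pics/w6.png

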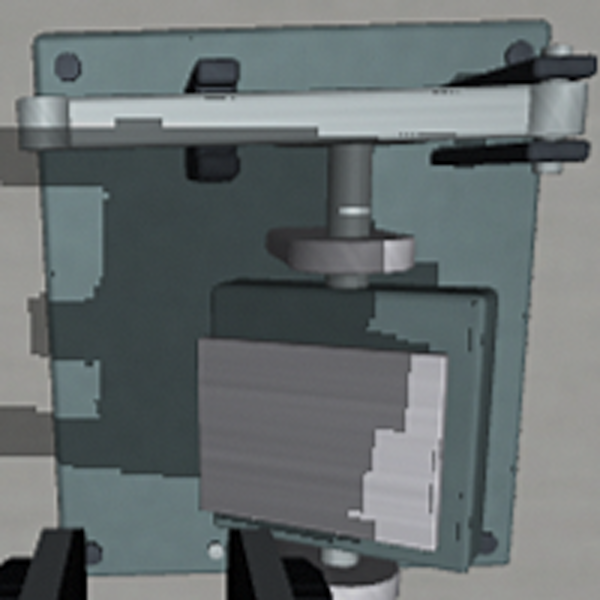

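Face corners measured at (199,337), (447,354), (438,551) and (200,510) match the predictions within 1 px. The lock arm is seated in the fork.

```bash
cat > tgt.py <<'E'
from h import *
import pickle, sys, fit
from scipy.optimize import least_squares
W2=pickle.load(open("W2.pkl","rb")); f2=np.array([(199,337),(447,354),(438,551),(200,510)])/3+[262,65]
b2=np.array([(550,20),(510,566)])/3+[262,65]
q=least_squares(lambda q:np.r_[fit.res(q),(proj(W2,fit.mod(q))-f2).ravel()],fit.q,loss='soft_l1').x
Rs=R.from_euler('z',q[2])*R.from_euler('y',-q[3]); C=np.array([q[0],q[1],q[5]])
Rt=Rs*R.from_matrix(np.diag([1.,-1,-1]))
def cmd(off,state=None):   # off: height of TCP above face (m)
    s=state or bot.read_state(); r=rot(s["ee_rot"]); d=C+Rs.apply([0,0,off])-s["ee_pos"]
    return (r.inv().apply(d)*1e3).round(1),(r.inv()*Rt).as_rotvec().round(4)
def rel():
    s=bot.read_state(); return (Rs.inv().apply(s["ee_pos"]-C)*1e3).round(1),(Rt.inv()*rot(s["ee_rot"])).as_rotvec().round(4),Rs.inv().apply(s["force"]).round(2)
if __name__=="__main__":
    print(q.round(4)); print(cmd(float(sys.argv[1]))); print(rel())
E
python3 tgt.py 0.08
```

```text
[0.4914 0.0143 0.0349 0.5374 0.0666 0.0948 0.024  0.0053]
(array([ 129.3, -221.8,   31.7]), array([-0.125 ,  0.5294,  0.4472]))
(array([   0.9, -256.2,  116. ]), array([ 0.125 , -0.5294, -0.4472]), array([-0.07, -0.19, -1.6 ]))
```

send_rows(translation=[[18, -32, 0], [37, -63, 0], [55, -95, 0], [74, -127, 5], [92, -158, 10]], rot=[[-0.02, 0.085, 0.072], [-0.04, 0.17, 0.144], [-0.06, 0.255, 0.216], [-0.08, 0.34, 0.288], [-0.1, 0.425, 0.36]], grip=[4, 4, 4, 4, 4])

```text
t: 7.68
ee_pos: [0.4478, -0.0602, 0.1839]
ee_rot: [-0.005, 0.975, 0.06, 0.216]
force: [0.2, 1.1, 0.1]
width: 0.0093
```

```bash
python3 tgt.py 0.07
```

```text
[0.4914 0.0143 0.0349 0.5374 0.0666 0.0948 0.024  0.0053]
(array([  3.2, -72.3,  32.1]), array([-0.0249,  0.1017,  0.0817]))
(array([  6. , -72.9, 100.1]), array([ 0.0249, -0.1017, -0.0817]), array([ 0.24,  1.11, -0.08]))
```

send_rows(translation=[[1, -35, 0], [3, -72, 10], [3, -72, 32], [3, -72, 32], [3, -72, 32]], rot=[[-0.012, 0.05, 0.04], [-0.025, 0.102, 0.082], [-0.025, 0.102, 0.082], [-0.025, 0.102, 0.082], [-0.025, 0.102, 0.082]], grip=[4, 4, 4, 4, 4])

```text
t: 8.1
ee_pos: [0.4539, 0.0124, 0.1538]
ee_rot: [-0.004, 0.965, 0.021, 0.262]
force: [-0.3, -0.1, -0.5]
width: 0.0091
```

```bash
python3 tgt.py 0.036; python3 -c "
from h import *
for n in ('scene','side'): 
    p=eyes.read_camera(n); save(p,n+'h.png',(270,110,390,230),5)
f=np.mean([bot.read_state()['force']],0);print(f)"
```

```text
[0.4914 0.0143 0.0349 0.5374 0.0666 0.0948 0.024  0.0053]
(array([ 2.3, -0.5, 33.9]), array([-0.0008,  0.0066,  0.0084]))
(array([-2.1, -0.6, 69.9]), array([ 0.0008, -0.0066, -0.0084]), array([-0.51, -0.05, -0.24]))
[-0.40329803  0.12136606 -0.52096514]
```

send_rows(translation=[[2, 0, 12], [2, 0, 22], [2, 0, 30], [2, 0, 33], [2, 0, 33]], rot=[[0, 0.006, 0.008], [0, 0.006, 0.008], [0, 0.006, 0.008], [0, 0.006, 0.008], [0, 0.006, 0.008]], grip=[4, 4, 4, 4, 4])

```text
t: 8.62
ee_pos: [0.4741, 0.0105, 0.1286]
ee_rot: [-0.004, 0.964, 0.014, 0.266]
force: [-0.8, -0.7, -1.5]
width: 0.0094
```

send_rows(translation=[[0, 0, 0], [0, 0, 0]], rot=[[0, 0, 0], [0, 0, 0]], grip=[4, 4])

```text
t: 8.78
ee_pos: [0.4747, 0.0112, 0.1302]
ee_rot: [-0.004, 0.963, 0.015, 0.268]
force: [0.6, -0.0, -1.9]
width: 0.0092
```

```bash
cat > look.py <<'E'
from h import *
import sys, tgt
W=eyes.read_camera("wrist"); A=[]
for i in range(6): A.append(tgt.rel()[2]); eyes.read_camera("side")
print(tgt.rel(),"mean force in face axes",np.mean(A,0).round(2),np.std(A,0).round(2))
save(W,sys.argv[1],(180,100,460,310),2.8)
E
python3 look.py p1.png
```

```text
(array([ 3.6, -1.7, 38.9]), array([-0.0013,  0.006 ,  0.0019]), array([-0.99, -0.75, -0.94])) mean force in face axes [ 0.08  0.19 -0.69] [0.45 0.95 0.25]
```

View pics/p1.png

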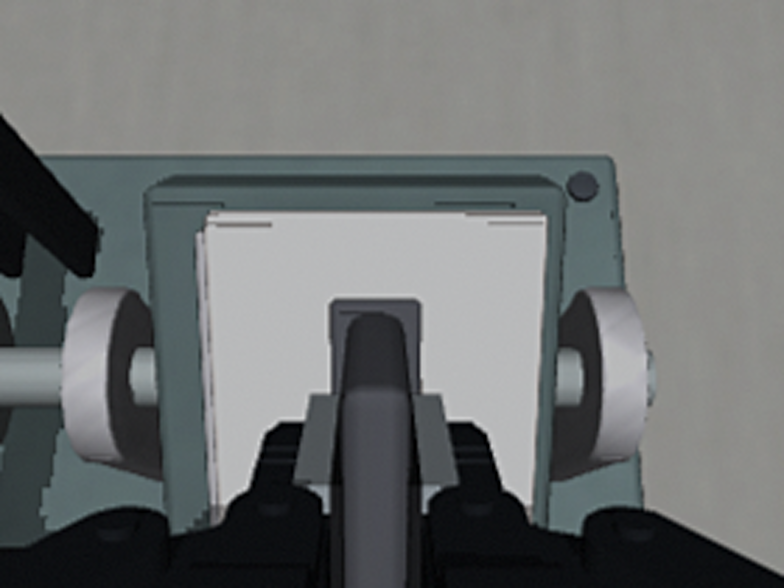

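The slide is parallel over the face with its edges showing about 1.5 mm of face on the left (px (200..210,240)), matching the measured y = -1.7. I correct that and approach.

send_rows(translation=[[-2, -1.5, 1], [-2, -1.5, 3], [-2, -1.5, 5], [-2, -1.5, 5], [-2, -1.5, 5]], rot=[[0, 0, 0], [0, 0, 0], [0, 0, 0], [0, 0, 0], [0, 0, 0]], grip=[4, 4, 4, 4, 4])

```text
t: 9.55
ee_pos: [0.4752, 0.0135, 0.124]
ee_rot: [-0.004, 0.963, 0.016, 0.268]
force: [0.5, 0.8, 0.2]
width: 0.0093
```

```bash
python3 look.py p2.png
```

```text
(array([ 1.5, -0.4, 33.7]), array([-0.0013,  0.0057,  0.0021]), array([-0.79,  0.8 , -1.76])) mean force in face axes [-0.6   0.09 -0.96] [0.86 0.56 0.4 ]
```

send_rows(translation=[[0, 0, 1], [0, 0, 2], [0, 0, 2], [0, 0, 2]], rot=[[0, 0, 0], [0, 0, 0], [0, 0, 0], [0, 0, 0]], grip=[4, 4, 4, 4])

```text
t: 10.23
ee_pos: [0.4764, 0.0135, 0.1226]
ee_rot: [-0.004, 0.963, 0.016, 0.268]
force: [0.6, -0.2, -0.8]
width: 0.0094
```

```bash
python3 look.py p3.png
```

```text
(array([ 1.3, -0.3, 31.6]), array([-0.0012,  0.0054,  0.0021]), array([-0.46,  0.34, -0.2 ])) mean force in face axes [-0.28 -0.06 -0.69] [0.41 0.6  0.49]
```

send_rows(translation=[[0, 0, 1], [0, 0, 1], [0, 0, 1]], rot=[[0, 0, 0], [0, 0, 0], [0, 0, 0]], grip=[4, 4, 4])

```text
t: 10.83
ee_pos: [0.4771, 0.0134, 0.122]
ee_rot: [-0.004, 0.963, 0.016, 0.268]
force: [-1.6, 0.1, 1.4]
width: 0.0096
```

```bash
python3 look.py p4.png
```

```text
(array([ 1.6, -0.3, 30.7]), array([-0.0013,  0.0058,  0.0021]), array([-0.6 ,  0.48,  2.  ])) mean force in face axes [-0.33  0.2   1.7 ] [0.56 0.42 0.46]
```

send_rows(translation=[[0, 0, 1], [0, 0, 2], [0, 0, 2], [0, 0, 2]], rot=[[0, 0, 0], [0, 0, 0], [0, 0, 0], [0, 0, 0]], grip=[4, 4, 4, 4])

```text
t: 11.52
ee_pos: [0.4781, 0.0135, 0.1203]
ee_rot: [-0.004, 0.963, 0.016, 0.268]
force: [-2.3, -0.3, 2.8]
width: 0.0092
```

```bash
python3 look.py p5.png
```

```text
(array([ 1.6, -0.3, 28.7]), array([-0.0013,  0.0058,  0.0021]), array([0.42, 1.32, 3.03])) mean force in face axes [0.26 0.29 3.31] [0.23 0.17 0.38]
```

```bash
python3 - <<'E'
from h import *
S=cv2.resize(eyes.read_camera("side")["color"][130:240,290:390],None,fx=4,fy=4,interpolation=cv2.INTER_CUBIC)
W=cv2.resize(eyes.read_camera("wrist")["color"][100:310,200:420],(0,0),fx=440/210,fy=440/210)
cv2.imwrite("pics/end.png",np.hstack([S,W[:440,:400]])[:,:,::-1])
E
```

```text
(no output)
```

View pics/end.png

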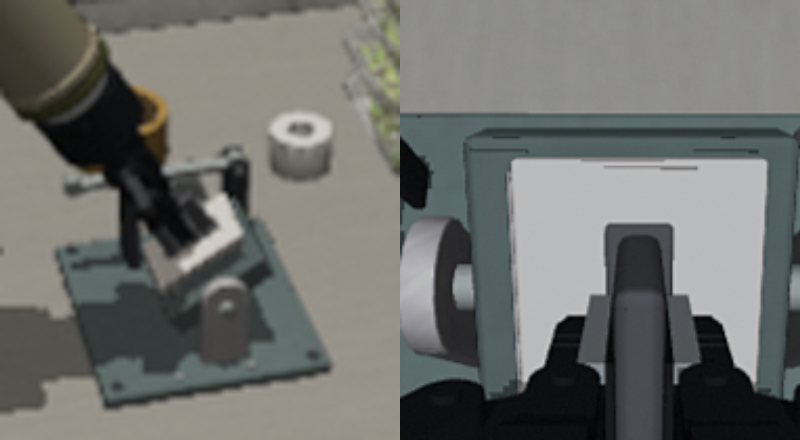

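The slide lies flush and edge-aligned on the face (right half, edges at columns 512 and 768). The lock arm is still level in its catch (left half, (70..240,170)), and the tape is in place. Handing in.

```bash
python3 -c "
from h import *
print(bot.hand_in()); s=bot.read_state(); print(s['t'],s['width'],s['force'])"
```

```text
the job is handed in; nothing more can be done
None
the job is handed in; nothing more can be done
```

The job is handed in; no verdict came back. Time was about 12 s of the 51 s allowed.

- **Lock arm:** I pushed it down with the closed fingers until it bottomed at about 16 N. The wrist picture and the last side picture both show it lying level in its catch.
- **Slide:** I took the white slide by its fin (opening 9.2 mm, squeeze 60 N) and tilted it to the measured slope of about 0.54 rad. The last reading, against my camera fit of the stage, put the tool within 0.006 rad of the face and 1.6 mm / 0.3 mm off centre.
- **Press:** The mean force along the face normal was about 4 N above the free-hanging value. By the spring figures that is about 2 mm of give, which agrees with the 2 mm of travel after contact. I could not read the plate's travel directly, and the force readings scatter by about 0.4 N.
- **Surroundings:** The last picture shows the slide edge-aligned on the face and the tape roll apparently where it was; I did not measure the tape again.

No check failed. The first fit of the stand disagreed because I had assumed the base plate was centred on the stage. It sits about 24 mm off to the side. The corrected fit matched a second view to about 1 pixel.

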